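# Put the screwdrivers away and set the case cover down on its bump stop

### The arm

A 6-joint arm with a two-finger parallel gripper is mounted at the origin on a cart in front of the work surface, level with it; the furniture and walls round the work are solid. World frame = base frame: x ahead of the robot, y to its left, z up, the work surface at z = 0. Lengths are in mm, angles in rad, forces in N, time in s.
With the tool pointing down it reaches from about 275 to 750 mm from the base axis. Payload 10.2 kg.
Tool frame: the origin (TCP) lies at the very end of the fingers, on their centre line; the grasp point (between the pads) lies 19 mm behind it (ctrl.hold_point_z is the distance from the TCP to the grasp point, in mm); z points along the fingers, y is the direction in which the jaws open and shut (so a half turn about z gives the same grasp; the last joint's range is limited). The gripper opens to 85 mm and grips with 20 to 120 N. Pads are 22 mm wide; open, the fingers measure 114 mm over their backs; the gripper's body (76 mm by 85 mm) begins 54 mm behind the grasp point. The pads swing forward as they close: fully open they stand 13 mm farther back than shut.
Start: joints at [-1.565, 0.313, 1.498, -0, 1.331, -0.223], TCP at [119.061, -511.327, 231.294] pointing down, gripper open.
Joint ranges: [-2.94, 2.94], [-0.97, 2.17], [0.19, 2.56], [-1.23, 4.37], [0.02, 3.11], [-2.88, 2.88]. Speed limits (rad/s): [2.39, 2.39, 3.01, 3.14, 3.14, 3.14].

### API

Orientations are given as a unit quaternion [w, x, y, z].
In Python, from rig import readout, cams, workorder, spotter, ctrl gives the robot as it stands.
- The arm moves only by the tool step_arm, never from a script. Its argument "plan" is text: rows parted by semicolons, each of 5 numbers parted by spaces: the shift along the tool's x, y, z in cm, then the turn about the tool's z in degrees, then the opening in per cent of the stroke, from 0 (shut) to 100 (fully open). In form: x y z twist gripper; .... A call has 1 to 10 rows; each row is the pose to reach, as a shift and turn from the pose commanded when the call began, along the tool's axes at that moment; what a row does not reach only later rows make up. A row lasts 1/10 s, in which the tool goes at most 50 mm and 8.59 degrees, less where a joint would pass 70% of its speed; a pose out of reach is approached as far as the arm can. A call with a gripper value outside its range is refused whole. The fingers move at their own pace and stop on an object; "grip_force" is the grip in N (left out, the last holds). Time passes only in rows, so rows that repeat a pose let the fingers close. It gives the time, the measured TCP pose, the force and the opening at its end, in the units of the state.
- readout.sense(): the state, without advancing time (a new reading comes with each control period).
- cams.capture(name): name is "side" or "top"; returns (picture, depth): 400x640x3 uint8, red, green, blue; 400x640 float32, mm along the optical axis (not along the pixel's ray), 0 where there is no reading.
- cams.camera_info(name): a dict with "vfov" (degrees; the focal length in pixels is half the picture's height over the tangent of half this angle, whatever the lens; pixels are square), "cx", "cy" (the principal point, pixels), "rvec" (rotation vector, rad) and "tvec" (3), from world to camera coordinates, as OpenCV has them. Camera axes: x right, y down, z forward; pixel columns grow to the right and rows downward; lengths in mm; the calibration is good to about 2 mm. A picture is of the moment at which its call begins. camera_info takes no time and is no camera call.
- workorder.finish_job(): hands the job in, once; it reports no verdict.
Trained networks look in the newest picture that a camera, given by its name, has taken for a name from the list of things; names that differ only in an ending like _2 or _b are one class to them, and where a whole thing is asked for, a point or a joint stands for the part that bears it (a point fixed in the world has none). Each returns a list of dicts, best first, with "conf" (0 to 1); they miss things now and then, are a little off and sometimes report something else, mostly with a low value. They report only what shows in the picture. A call takes as long as a camera call.
- spotter.regions_of(camera, target): "pixels" (400x640 bool, what is visible of it) and "extent" ([centre column, centre row, width, height] in pixels, round what is visible of it).
The state is a dict: "time_s": time; "joints": joint angles; "dq": joint speeds; "tau": joint torques, N m; "eef_pos": TCP position; "ee_rot": TCP orientation; "force": force on the tool from outside, world axes, zero at the start; "wrist_torque": the same for the moment, N m; "grip_width": opening from 0.0 (shut) to 1.0 (fully open).
Only numpy, scipy, OpenCV 4.12 (cv2) and the standard library are available. Lean on these libraries where they do the work, as an engineer would, in place of code of your own. Each camera call takes 0.05 s, during which the arm holds its last target. There are 200 camera calls.

### The job

Put the two screwdrivers away in the open wooden case, each lying in the row that fits its length (long row beside the hinge, short row ending at the filler block). Then bring the cover over by its bar handle and lower it gently until it just rests on the rubber bump stop, whose height you have to feel for, without dropping it or forcing it down, and let go. Leave the tape measure, duct tape, pliers and solvent can where they are.

Things in the scene. Friction and masses are not known exactly. Their poses are not given: they have to be found in the camera images.
- tool_case: Wooden case fixed to the bench, 240 x 172 x 50 mm. Origin: centre of its underside; x along the rows, y towards the hinge, z up. Walls and floor 8 mm (rim 50 mm up). A divider 4 mm wide, 8 mm high at y = 0 parts it into two rows 76 mm wide. Long row (y > 0): 224 mm long. Short row (y < 0): x = -112 to +78 mm (190 mm), then a filler block 28 mm high over the inner floor.
- long_row (a point): Centre of the long row on the inner floor: (0, 40, 8) mm in the case's frame. Axes as the case.
- short_row (a point): Centre of the short row on the inner floor: (-17, -40, 8) mm in the case's frame. Axes as the case.
- cover_hinge (a point): Point of the plywood cover on its hinge line, at (0, 88, 53) mm in the case's frame; the hinge line runs along the case's x. The frame turns with the cover: the panel, 240 x 174 x 6 mm, extends from here along its own -y; underside 2 mm below, top 4 mm above the hinge line's plane (own z). The cover weighs about 0.35 kg, varying.
- cover (a joint): Angle of the cover in rad: 0 = level, closed right down to the rim; grows as it opens; 1.57 upright; at most 2.02. It starts open, leaning back past upright, and stays there by gravity and hinge friction, but falls shut if let go over the case. On the bump stop it rests somewhere between 0.01 and 0.15.
- handle_bar (a point): Middle of the cover's steel bar handle: round bar 12 mm thick, 110 mm long, parallel to the hinge, its axis 36 mm beyond the free edge of the cover (30 mm gap between bar and panel), on two 10 mm arms at its ends. At (0, -210, 2) mm in the frame of cover_hinge; x along the bar.
- bump_stop: Steel foot, 30 x 30 x 6 mm, of the bump stop, on the filler block; origin: centre of its underside, (95, -52, 36) mm in the case's frame. Out of it stands an adjusting screw with a rubber pad 18 mm wide on top, under the cover. The pad's top is 3 to 21 mm above the rim of the case, set differently each time and not reported. The rubber gives about 1 mm for 3 N.
- long_screwdriver: The longer screwdriver, brown handle, 209 mm long, 29 mm thick, lying flat. Origin: centre of its underside; x along it; the handle, 28 mm wide and 29 mm high, runs from x = +11 to +105 mm, the 6 mm blade from +10 to -105 mm at 14 mm height. 0.09 kg.
- short_screwdriver: The shorter screwdriver, dark handle, 179 mm long, 25 mm thick, lying flat. Origin: centre of its underside; x along it; the handle, 24 mm wide and 25 mm high, runs from x = -4 to +90 mm, the 6 mm blade from -4 to -90 mm at 12 mm height. 0.09 kg.
- tape_measure: Bystander: tape measure, 84 x 36 x 60 mm, standing on the bench; origin at the centre of its underside.
- duct_tape: Bystander: grey roll of tape, 103 mm across, 48 mm high; origin at the centre of its underside.
- solvent_can: Bystander: rectangular metal can, 58 x 95 x 168 mm; origin at the centre of its underside.
- pliers: Bystander: pliers lying flat, 190 x 54 x 14 mm; origin at the centre of the underside.

How it is judged:
By the outcome, as a careful person would: the job done as asked, in the order asked, and still so for the second after the job is handed in, with the robot touching nothing.
It also fails if it takes over 72 s, if anything falls off the work surface, if the arm or the gripper's body presses on something with over 40 N, if the wrist force passes 120 N, or if a joint passes its speed limit or range.

## Working session

There is one attempt and no reset: what is moved stays moved. The work goes in short steps, Python scripts to look and compute and a tool call to move; the robot and the scene stay as the last step left them, time stands still between calls to the robot, and variables do not carry over. Pictures are saved under pics/ and viewed, about 8 in all and at most 12, crops included, and the job is handed in when it is done.

Besides the shell and the picture viewer there is one more tool, called after ">>>" by a JSON object that holds its "op" and its "data". step_arm: Moves the arm, as the interface text tells. Its arguments: {"type":"object","properties":{"plan":{"type":"string"},"grip_force":{"type":"number"}},"required":["plan"]}

```bash
mkdir -p pics; ls
cat > h.py <<'E'
import numpy as np, cv2, sys
from rig import readout, cams, workorder, spotter, ctrl
def K(n):
    i=cams.camera_info(n); f=200/np.tan(np.radians(i['vfov'])/2)
    R=cv2.Rodrigues(np.array(i['rvec'],float))[0]; return f,i['cx'],i['cy'],R,np.array(i['tvec'],float).ravel()
def cloud(n,d):
    f,cx,cy,R,t=K(n); v,u=np.mgrid[:400,:640]
    P=np.stack([(u-cx)/f*d,(v-cy)/f*d,d],-1); W=(P-t)@R; W[d<=0]=np.nan; return W
def proj(n,X):
    f,cx,cy,R,t=K(n); p=np.atleast_2d(X)@R.T+t; return p[:,:2]/p[:,2:]*f+[cx,cy]
def save(n,img): cv2.imwrite('pics/'+n+'.png',img[:,:,::-1])
E
python3 - <<'E'
from h import *
print(readout.sense())
for n in('side','top'):
    im,d=cams.capture(n); save(n+'0',im); np.savez('/tmp/'+n,im=im,d=d); print(n,cams.camera_info(n)); W=cloud(n,d)
    for t in['tool_case','cover','handle_bar','bump_stop','long_screwdriver','short_screwdriver','tape_measure','duct_tape','solvent_can','pliers']:
        for r in spotter.regions_of(n,t)[:2]:
            P=W[r['pixels']]; P=P[~np.isnan(P[:,0])]
            print(t,round(r['conf'],2),np.round(r['extent']),len(P),np.round(np.median(P,0)) if len(P) else '', np.round(np.percentile(P,[2,98],axis=0)).tolist() if len(P) else '')
E
```

```text
pics
{'time_s': 0.0, 'joints': array([-1.56539136e+00,  3.13482197e-01,  1.49841591e+00,  3.90388215e-05,
        1.33102709e+00, -2.23419552e-01]), 'dq': array([-8.72052765e-04, -1.68107088e-03,  1.51439217e-03,  2.63534564e-03,
       -4.46404355e-05,  8.62887304e-05]), 'tau': array([ 4.55157738e-05, -4.12265217e+01, -2.59744781e+01, -2.02791716e-04,
        4.19409393e-03,  1.56622001e-06]), 'eef_pos': array([ 119.07366529, -511.05895887,  230.72657933]), 'ee_rot': array([-6.60255255e-04,  9.93462364e-01,  1.14158168e-01,  9.13301895e-05]), 'force': array([ 0.69018591,  0.34581512, -0.0288365 ]), 'wrist_torque': array([-0.02203669,  0.02586487, -0.00492289]), 'grip_width': 0.9996542793740852}
side {'vfov': 50.40574147037442, 'cx': 319.4516558939879, 'cy': 198.40333500196684, 'rvec': array([ 0.46641882, -2.65258112,  1.31248796]), 'tvec': array([ 497.06364157,  197.64940531, 1303.44351998])}
tool_case 0.6 [284. 251. 111.  66.] 4457 [538. 244.  48.] [[434.0, 73.0, 2.0], [668.0, 341.0, 245.0]]
tool_case 0.35 [352. 136.  15.  43.] 616 [ 554. -460.   97.] [[529.0, -538.0, 3.0], [584.0,
[... 1848 characters left out ...]
 147.] [[434.0, 247.0, 56.0], [664.0, 342.0, 246.0]]
bump_stop 0.25 [233. 189. 113.  96.] 8330 [551. 236.  49.] [[436.0, 75.0, 3.0], [668.0, 335.0, 243.0]]
long_screwdriver 0.59 [414. 222.  12.  67.] 300 [ 557. -322.   22.] [[417.0, -339.0, -1.0], [608.0, -311.0, 30.0]]
short_screwdriver 0.52 [368. 206.   8.  40.] 173 [ 580. -176.   21.] [[509.0, -195.0, 13.0], [621.0, -159.0, 27.0]]
duct_tape 0.87 [178. 167.  26.  36.] 375 [668. 435.  43.] [[604.0, 388.0, 3.0], [700.0, 455.0, 51.0]]
solvent_can 0.61 [476. 205.  49.  28.] 1096 [ 553. -483.  143.] [[530.0, -542.0, 13.0], [589.0, -451.0, 166.0]]
pliers 0.74 [181. 236.  13.  59.] 366 [411. 406.  10.] [[341.0, 391.0, -1.0], [511.0, 435.0, 16.0]]
```

Run:
```python
from h import *
a=np.load('/tmp/top.npz')['im'][100:300,110:540]; b=np.load('/tmp/side.npz')['im'][90:370,180:400]
save('t1',cv2.resize(a,None,fx=1.8,fy=1.8,interpolation=2)); save('s1',cv2.resize(b,None,fx=2.1,fy=2.1,interpolation=2))
```

```text
(no output)
```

View pics/t1.png

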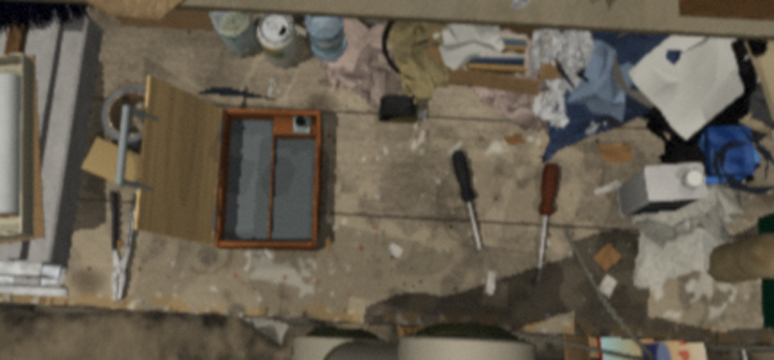

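View pics/s1.png

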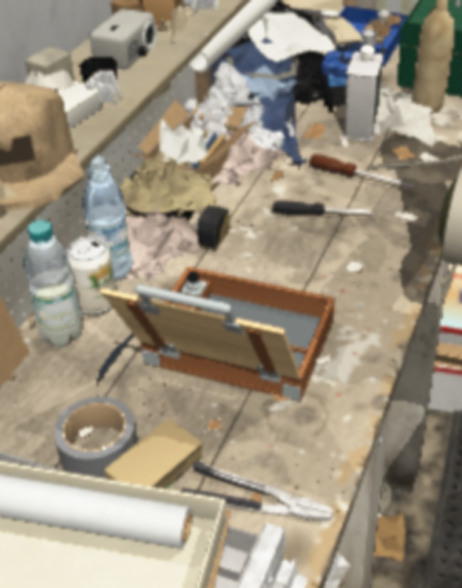

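The top view (2x crop) shows the case at about (270,180). Its filler block and bump stop are top right at (298,124), the hinge is on the left, and the cover leans left with its bar at (125,145). The short dark driver is at (467,200) and the long brown one at (547,215), both with handles pointing away from the robot. The side view agrees. Next I'll fit the poses.

```bash
cat >> h.py <<'E'
def both():
    out={}
    for n in('side','top'):
        im,d=cams.capture(n); out[n]=(im,cloud(n,d))
    return out
def rim(W,x=(400,700),y=(40,275),z=(44,56)):
    m=(W[...,0]>x[0])&(W[...,0]<x[1])&(W[...,1]>y[0])&(W[...,1]<y[1])&(W[...,2]>z[0])&(W[...,2]<z[1]); return W[m]
def driver(W,y0,y1,zl=6,x0=380,x1=680):
    m=(W[...,0]>x0)&(W[...,0]<x1)&(W[...,1]>y0)&(W[...,1]<y1)&(W[...,2]>zl)&(W[...,2]<45)
    n,l,s,c=cv2.connectedComponentsWithStats(m.astype(np.uint8),connectivity=8)
    k=1+np.argmax(s[1:,4]); return W[l==k]
E
python3 - <<'E'
from h import *
for n in('top','side'):
    a=np.load(f'/tmp/{n}.npz'); W=cloud(n,a['d']); print(n)
    P=rim(W); r=cv2.minAreaRect(P[:,:2].astype(np.float32)); print('rim',len(P),r,np.median(P[:,2]),np.round(np.percentile(P,[1,99],axis=0)).tolist())
    # bench height near
    for nm,y0,y1 in(('short',-220,-130),('long',-370,-290)):
        m=(W[...,0]>450)&(W[...,0]<640)&(W[...,1]>y0)&(W[...,1]<y1); print('bench',np.nanmedian(W[m][:,2]))
        P=driver(W,y0,y1); H=P[P[:,2]>15]
        c=H[:,:2].mean(0); 
        vx,vy,px,py=cv2.fitLine(P[:,:2].astype(np.float32),cv2.DIST_HUBER,0,.01,.01).ravel()
        s=(P[:,:2]-[px,py])@[vx,vy]; sh=(H[:,:2]-[px,py])@[vx,vy]
        q=np.percentile
        print(nm,len(P),len(H),'dir',np.degrees(np.arctan2(vy,vx)),'ends',np.round(np.array([px,py])+np.outer([s.min(),s.max()],[vx,vy])).tolist(),'handle',np.round(np.array([px,py])+np.outer(q(sh,[1,99]),[vx,vy])).tolist(),'hc',c,'z',q(P[:,2],[50,98]))
    # cover plane
    m=(W[...,0]>430)&(W[...,0]<670)&(W[...,1]>230)&(W[...,1]<360)&(W[...,2]>70)&(W[...,2]<260); Q=W[m]
    for _ in range(3):
        C=Q.mean(0);nv=np.linalg.svd(Q-C)[2][2]; e=(Q-C)@nv; Q=Q[abs(e)<max(6,1.5*e.std())]
    print('cover',len(Q),C,nv)
    m=(W[...,0]>460)&(W[...,0]<640)&(W[...,1]>280)&(W[...,1]<380)&(W[...,2]>225)&(W[...,2]<290); print('bar',m.sum(),np.nanmedian(W[m],0),np.percentile(W[m],[2,98],axis=0).round())
    m=(W[...,0]>610)&(W[...,0]<670)&(W[...,1]>80)&(W[...,1]<150)&(W[...,2]>53)&(W[...,2]<90); print('pad',m.sum(),np.nanmedian(W[m],0),np.percentile(W[m],[2,98],axis=0).round())
E
```

```text
top
rim 744 ((555.0308227539062, 160.31106567382812), (240.82643127441406, 176.24278259277344), 2.3189477920532227) 48.814882175841845 [[434.0, 70.0, 44.0], [675.0, 250.0, 55.0]]
bench -0.5393958239017412
short 255 192 dir 15.49707 ends [[457.0, -210.0], [630.0, -162.0]] handle [[465.0, -208.0], [623.0, -164.0]] hc [ 575.9204165  -176.98638762] z [19.01378726 26.86775643]
bench -0.37703148116190666
long 309 265 dir -4.536792 ends [[407.0, -311.0], [621.0, -328.0]] handle [[412.0, -312.0], [612.0, -327.0]] hc [ 551.61390964 -323.33892667] z [22.03214895 30.05935013]
cover 3484 [546.74111253 292.83624367 153.02210036] [ 0.03725709 -0.89939695  0.43554224]
bar 246 [544.86366111 336.56287951 244.21316798] [[488. 328. 227.]
 [605. 345. 249.]]
pad 32 [651.03376018 110.78127407  63.205163  ] [[640.  93.  55.]
 [663. 118.  68.]]
side
rim 394 ((555.31201171875, 158.66500854492188), (241.3071746826172, 184.02662658691406), 2.2323310375213623) 48.48984951136093 [[433.0, 68.0, 44.0], [676.0, 251.0, 55.0]]
bench -0.6783821709282427
short 171 98 dir 17.435152 ends [[456.0, -211.0], [623.0, -158.0]] handle [[467.0, -207.0], [623.0, -158.0]] hc [ 575.86240439 -174.80321819] z [16.22144011 24.41815973]
bench 0.39266160266727174
long 179 123 dir -3.048053 ends [[410.0, -313.0], [614.0, -324.0]] handle [[418.0, -314.0], [610.0, -324.0]] hc [ 550.27927321 -321.46112462] z [17.98991897 28.49155908]
cover 1870 [544.41747864 300.54923789 161.12824432] [-0.03704306  0.90180919 -0.43054384]
bar 234 [544.09864992 339.92632449 243.82897045] [[489. 331. 231.]
 [604. 345. 248.]]
pad 26 [650.88159498 109.63625672  63.8104072 ] [[644. 101.  56.]
 [660. 116.  68.]]
```

```bash
cat > go.py <<'E'
# usage: go.py x y z yaw_deg  -> shift from the measured pose, tool axes cm + twist
from h import *
from scipy.spatial.transform import Rotation as R
s=readout.sense(); q=s['ee_rot']; r=R.from_quat(np.roll(q,-1)).as_matrix()
yaw=np.degrees(np.arctan2(r[1,0],r[0,0]))
print('t',round(s['time_s'],2),'pos',s['eef_pos'].round(1),'yaw',yaw.round(2),'F',s['force'].round(2),'grip',round(s['grip_width'],3),'tilt',r[2].round(3))
for a in range(1,len(sys.argv)-3,4):
    x,y,z,w=map(float,sys.argv[a:a+4])
    print((r.T@(np.array([x,y,z])-s['eef_pos'])/10).round(2),'twist',round(yaw-w,2))
E
python3 go.py 575.6 -175.7 80 16.3 575.6 -175.7 4 16.3
```

```text
t 1.1 pos [ 119.  -511.3  231.3] yaw 13.11 F [-0.04  0.22  0.71] grip 0.999 tilt [-0. -0. -1.]
[ 52.08 -22.33  15.13] twist -3.19
[ 52.08 -22.33  22.73] twist -3.19
```

>>> {"op": "step_arm", "data": {"plan": "10 -4 0 0 70; 20 -9 0 -1 70; 30 -13 2 -2 70; 40 -17 4 -3 70; 52.1 -22.3 8 -3.2 70; 52.1 -22.3 11 -3.2 70; 52.1 -22.3 13 -3.2 70; 52.1 -22.3 15 -3.2 70; 52.1 -22.3 15.2 -3.2 70; 52.1 -22.3 15.2 -3.2 70"}}

```text
time_s: 2.1
eef_pos: [507.6, -225.7, 118.2]
ee_rot: [0.0, 0.99, 0.142, 0.0]
force: [0.6, 0.1, 0.5]
grip_width: 0.701
```

```bash
python3 go.py 575.6 -175.7 4 16.3
python3 - <<'E'
from h import *
ims=both()
a=cv2.resize(ims['side'][0][120:250,260:420],None,fx=4,fy=4,interpolation=2); save('s2',a)
E
```

```text
t 2.1 pos [ 507.6 -225.7  118.2] yaw 16.32 F [0.63 0.06 0.53] grip 0.701 tilt [ 0.  0. -1.]
[ 7.93 -2.89 11.42] twist 0.02
```

View pics/s2.png

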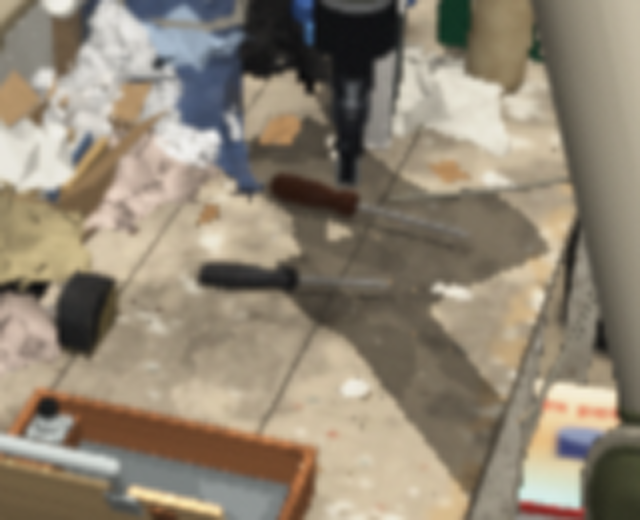

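The view shows the gripper above the bench with both drivers still in place. I'll continue.

>>> {"op": "step_arm", "data": {"plan": "4 -1.5 2 0 70; 7.9 -2.9 4 0 70; 7.9 -2.9 6 0 70; 7.9 -2.9 7 0 70; 7.9 -2.9 7 0 70; 7.9 -2.9 7 0 70"}}

```text
time_s: 2.8
eef_pos: [573.7, -178.1, 49.9]
ee_rot: [0.0, 0.99, 0.141, 0.0]
force: [0.8, 1.1, 0.8]
grip_width: 0.697
```

```bash
python3 go.py 575.6 -175.7 4 16.3;  python3 - <<'E'
from h import *
o=both()
for n in o:
    W=o[n][1]
    # handle seen away from the gripper: heights 8..28
    P=driver(W,-230,-130,8); P=P[P[:,2]<32]
    if n=='top' or 1:
        vx,vy,px,py=cv2.fitLine(P[:,:2].astype(np.float32),cv2.DIST_HUBER,0,.01,.01).ravel()
        print(n,len(P),np.degrees(np.arctan2(vy,vx)),'y at x=575.6',py+(575.6-px)*vy/vx, P[:,0].min(),P[:,0].max())
E
```

```text
t 2.8 pos [ 573.7 -178.1   49.9] yaw 16.24 F [0.8  1.07 0.84] grip 0.697 tilt [ 0.001  0.001 -1.   ]
[ 0.24 -0.18  4.59] twist -0.06
side 145 18.94151 y at x=575.6 -173.93881 501.6749478192458 626.3790257708254
top 26 16.452291 y at x=575.6 -174.72473 457.21446838044017 497.1834911480197
```

>>> {"op": "step_arm", "data": {"plan": "0.2 -0.2 1.5 0 70; 0.2 -0.2 3 0 70; 0.2 -0.2 4.4 0 70; 0.2 -0.2 4.5 0 70; 0.2 -0.2 4.5 0 0; 0.2 -0.2 4.5 0 0; 0.2 -0.2 4.5 0 0; 0.2 -0.2 4.5 0 0; 0.2 -0.2 4.5 0 0; 0.2 -0.2 4.5 0 0", "grip_force": 35}}

```text
time_s: 3.9
eef_pos: [575.7, -174.8, 4.6]
ee_rot: [0.0, 0.99, 0.142, 0.001]
force: [-0.4, 0.1, 5.3]
grip_width: 0.287
```

```bash
python3 go.py
```

```text
t 3.9 pos [ 575.7 -174.8    4.6] yaw 16.31 F [-0.38  0.14  5.35] grip 0.287 tilt [ 0.001  0.001 -1.   ]
```

>>> {"op": "step_arm", "data": {"plan": "0 0 -3 0 0; 0 0 -7 0 0; 0 0 -11 0 0; 0 0 -11 0 0; 0 0 -11 0 0"}}

```text
time_s: 4.4
eef_pos: [575.1, -174.5, 113.9]
ee_rot: [0.0, 0.99, 0.142, 0.0]
force: [-0.7, -0.1, -2.9]
grip_width: 0.285
```

```bash
python3 go.py 574.6 120.8 100 2.35 574.6 120.8 12 2.35
```

```text
t 4.4 pos [ 575.1 -174.5  113.9] yaw 16.31 F [-0.7  -0.06 -2.86] grip 0.285 tilt [ 0.  0. -1.]
[  8.25 -28.35   1.39] twist 13.96
[  8.25 -28.36  10.19] twist 13.96
```

>>> {"op": "step_arm", "data": {"plan": "1.5 -5 0 3 0; 3 -10 0 6 0; 4.5 -15 0 10 0; 6 -20 0 14 0; 8.2 -28.3 0 14 0; 8.2 -28.3 1 14 0; 8.2 -28.3 1.4 14 0; 8.2 -28.3 1.4 14 0; 8.2 -28.3 1.4 14 0; 8.2 -28.3 1.4 14 0"}}

```text
time_s: 5.4
eef_pos: [574.6, 118.8, 99.7]
ee_rot: [0.0, 1.0, 0.019, -0.0]
force: [0.1, 0.4, -1.2]
grip_width: 0.282
```

```bash
python3 go.py 574.6 120.8 12 2.35;  python3 - <<'E'
from h import *
o=both(); s=readout.sense(); p=s['eef_pos']
c,sn=np.cos(.041),np.sin(.041)
for n in o:
    W=o[n][1]; m=(W[...,2]>p[2]-15)&(W[...,2]<p[2]+26)&(abs(W[...,1]-p[1])<35)&(abs(W[...,0]-p[0])<170)
    P=W[m]; Q=np.c_[(P[:,0]-555)*c+(P[:,1]-160)*sn, -(P[:,0]-555)*sn+(P[:,1]-160)*c, P[:,2]]
    k=np.argsort(Q[:,0]); print(n,len(Q),'x range',Q[k[[0,1,2,-3,-2,-1]]].round(0).tolist())
    for a,b in((-120,-70),(-70,-20),(50,120)):
        g=(Q[:,0]>a)&(Q[:,0]<b); print(a,b,g.sum(),np.median(Q[g],0).round(1) if g.any() else '')
    i=o[n][0]; a=proj(n,p)[0].astype(int); save('hold_'+n,cv2.resize(i[max(0,a[1]-60):a[1]+60,a[0]-60:a[0]+60],None,fx=4,fy=4,interpolation=2)); 
a=np.hstack([cv2.imread('pics/hold_side.png'),cv2.imread('pics/hold_top.png')])[:, :]; cv2.imwrite('pics/h1.png',cv2.resize(a,(800,400)))
E
```

```text
t 5.4 pos [574.6 118.8  99.7] yaw 2.21 F [ 0.13  0.44 -1.17] grip 0.282 tilt [-0.  0. -1.]
[ 0.01 -0.2   8.77] twist -0.14
side 246 x range [[-106.0, -39.0, 109.0], [-102.0, -42.0, 105.0], [-102.0, -44.0, 108.0], [69.0, -36.0, 110.0], [70.0, -38.0, 112.0], [71.0, -49.0, 111.0]]
-120 -70 24 [-87.2 -40.3 108.7]
-70 -20 36 [-41.3 -40.6 108.7]
50 120 37 [ 58.7 -35.2 112.6]
top 29 x range [[-105.0, -38.0, 111.0], [-105.0, -40.0, 108.0], [-102.0, -37.0, 106.0], [-61.0, -41.0, 109.0], [-59.0, -42.0, 112.0], [-55.0, -41.0, 110.0]]
-120 -70 23 [-90.5 -40.1 108. ]
-70 -20 6 [-62.4 -41.3 108.8]
50 120 0
```

View pics/h1.png

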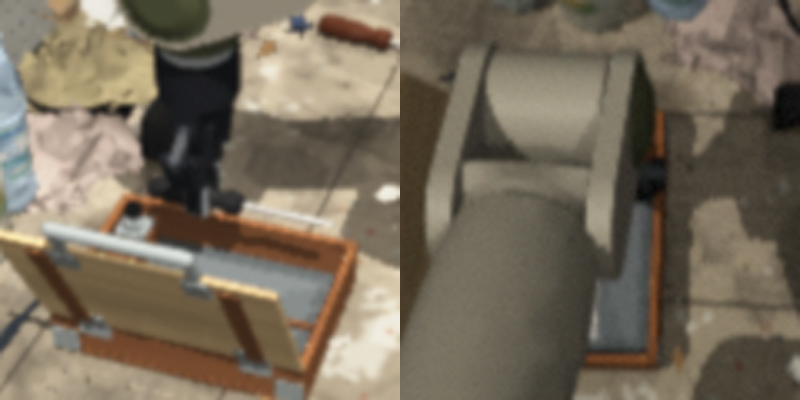

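Both views show the driver held level and lined up over the short row, spanning case x -105 to +71. I'll lower it.

>>> {"op": "step_arm", "data": {"plan": "0 -0.2 3 0 0; 0 -0.2 6 0 0; 0 -0.2 7.5 0 0; 0 -0.2 8.3 0 0; 0 -0.2 8.7 0 0; 0 -0.2 8.7 0 0; 0 -0.2 8.7 0 0"}}

```text
time_s: 6.2
eef_pos: [575.0, 122.0, 13.9]
ee_rot: [0.0, 1.0, 0.02, 0.001]
force: [0.3, -0.4, -1.1]
grip_width: 0.281
```

```bash
python3 go.py 574.6 120.8 12 2.35
```

```text
t 6.2 pos [575.  122.   13.9] yaw 2.31 F [ 0.25 -0.41 -1.06] grip 0.281 tilt [ 0.002  0.    -1.   ]
[-0.04  0.12  0.19] twist -0.04
```

>>> {"op": "step_arm", "data": {"plan": "0 0.1 0.1 0 0; 0 0.1 0.1 0 0; 0 0.1 0.1 0 48; 0 0.1 0.1 0 48; 0 0.1 0.1 0 48; 0 0.1 0.1 0 48; 0 0.1 -3 0 48; 0 0.1 -7 0 48; 0 0.1 -11 0 48; 0 0.1 -15 0 48"}}

```text
time_s: 7.2
eef_pos: [574.1, 121.1, 164.5]
ee_rot: [-0.0, 1.0, 0.02, -0.0]
force: [0.2, -0.1, -0.2]
grip_width: 0.478
```

```bash
python3 go.py 562 -322.5 110 -3.8  562 -322.5 4 -3.8
```

```text
t 7.2 pos [574.1 121.1 164.5] yaw 2.31 F [ 0.18 -0.07 -0.2 ] grip 0.478 tilt [-0. -0. -1.]
[-3.   44.27  5.45] twist 6.11
[-3.   44.27 16.05] twist 6.11
```

>>> {"op": "step_arm", "data": {"plan": "-0.3 5 0 1 70; -0.6 10 0 2 70; -1 15 0 3 70; -1.3 20 0 4 70; -2 30 0 5 70; -3 44.3 2 6 70; -3 44.3 4 6 70; -3 44.3 5 6 70; -3 44.3 5 6 70; -3 44.3 5 6 70"}}

```text
time_s: 8.2
eef_pos: [560.2, -327.5, 109.9]
ee_rot: [-0.001, 0.999, -0.035, -0.002]
force: [-0.5, -1.3, 0.0]
grip_width: 0.701
```

```bash
python3 go.py 562 -322.5 50 -3.8;  python3 - <<'E'
from h import *
o=both()
W=o['top'][1]
P=driver(W,-370,-290,8); P=P[P[:,2]<34]
vx,vy,px,py=cv2.fitLine(P[:,:2].astype(np.float32),cv2.DIST_HUBER,0,.01,.01).ravel()
print(len(P),np.degrees(np.arctan2(vy,vx)),'y at x=562',py+(562-px)*vy/vx, P[:,0].min(),P[:,0].max())
c,sn=np.cos(.041),np.sin(.041)
for n in o:
    W=o[n][1]; Q=np.stack([(W[...,0]-555)*c+(W[...,1]-160)*sn, -(W[...,0]-555)*sn+(W[...,1]-160)*c, W[...,2]],-1)
    m=(abs(Q[...,0]+17)<105)&(Q[...,1]<-4)&(Q[...,1]>-76)&(Q[...,2]>15)&(Q[...,2]<42); m&=~((Q[...,0]>74))
    q=Q[m]; print(n,len(q),np.percentile(q,[2,50,98],axis=0).round().tolist())
t=cv2.resize(o['top'][0][130:260,170:290],None,fx=4,fy=4,interpolation=2); save('short_in',t)
E
```

```text
t 8.2 pos [ 560.2 -327.5  109.9] yaw -4.0 F [-0.53 -1.28  0.01] grip 0.701 tilt [-0.003 -0.001 -1.   ]
[ 0.17 -0.5   5.99] twist -0.2
21 77.01721 y at x=562 -801.0863 671.3581603374639 679.8272714085236
side 184 [[-120.0, -67.0, 15.0], [-20.0, -37.0, 24.0], [55.0, -11.0, 40.0]]
top 212 [[-22.0, -50.0, 18.0], [24.0, -40.0, 28.0], [67.0, -28.0, 35.0]]
```

View pics/short_in.png

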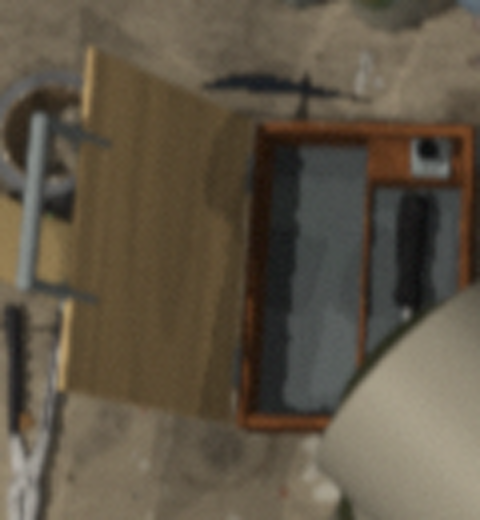

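The short driver lies in its row, with its handle at about (412,245) in the crop. Now the long one.

>>> {"op": "step_arm", "data": {"plan": "0.1 0 3 0 70; 0.1 0 5 0 70; 0.1 0 5.5 0 70; 0.1 0 5.5 0 70; 0.1 0 5.5 0 70"}}

```text
time_s: 8.8
eef_pos: [564.1, -322.7, 59.6]
ee_rot: [0.001, 0.999, -0.032, 0.001]
force: [-0.4, -0.6, -0.0]
grip_width: 0.7
```

```bash
python3 go.py 562 -322 4 -3.8
```

```text
t 8.8 pos [ 564.1 -322.7   59.6] yaw -3.64 F [-0.38 -0.6  -0.02] grip 0.7 tilt [ 0.002  0.001 -1.   ]
[-0.22 -0.06  5.56] twist 0.16
```

>>> {"op": "step_arm", "data": {"plan": "-0.2 0 2 0 70; -0.2 0 4 0 70; -0.2 0 5.3 0 70; -0.2 0 5.5 0 70; -0.2 0 5.5 0 0; -0.2 0 5.5 0 0; -0.2 0 5.5 0 0; -0.2 0 5.5 0 0; -0.2 0 5.5 0 0; -0.2 0 5.5 0 0"}}

```text
time_s: 9.8
eef_pos: [561.9, -323.3, 4.4]
ee_rot: [0.001, 0.999, -0.032, 0.001]
force: [0.6, -0.7, 6.6]
grip_width: 0.331
```

```bash
python3 go.py
```

```text
t 9.8 pos [ 561.9 -323.3    4.4] yaw -3.69 F [ 0.56 -0.67  6.64] grip 0.331 tilt [ 0.002  0.002 -1.   ]
```

>>> {"op": "step_arm", "data": {"plan": "0 0 -3 0 0; 0 0 -7 0 0; 0 0 -11 0 0; 0 0 -12 0 0; 0 0 -12 0 0; 0 0 -12 0 0"}}

```text
time_s: 10.4
eef_pos: [560.7, -322.2, 121.3]
ee_rot: [-0.001, 0.999, -0.032, -0.001]
force: [-0.2, 0.3, -0.6]
grip_width: 0.333
```

```bash
python3 go.py 601.4 202 110 2.35;  python3 - <<'E'
from h import *
o=both(); p=readout.sense()['eef_pos']
for n in o:
    W=o[n][1]; m=(W[...,2]>p[2]-15)&(W[...,2]<p[2]+28)&(abs(W[...,1]-p[1])<40)&(abs(W[...,0]-p[0])<180); P=W[m]; k=np.argsort(P[:,0])
    print(n,len(P),P[k[[0,1,2,-3,-2,-1]]].round().tolist())
E
```

```text
t 10.4 pos [ 560.7 -322.2  121.3] yaw -3.69 F [-0.19  0.27 -0.58] grip 0.333 tilt [-0.002 -0.002 -1.   ]
[  0.69 -52.58   1.21] twist -6.04
side 224 [[405.0, -317.0, 129.0], [410.0, -320.0, 127.0], [411.0, -307.0, 134.0], [734.0, -342.0, 106.0], [736.0, -359.0, 115.0], [737.0, -362.0, 108.0]]
top 18 [[405.0, -312.0, 130.0], [408.0, -311.0, 132.0], [408.0, -310.0, 125.0], [732.0, -358.0, 107.0], [735.0, -361.0, 109.0], [737.0, -334.0, 109.0]]
```

>>> {"op": "step_arm", "data": {"plan": "0 -5 0 -1 0; 0.2 -10 0 -2 0; 0.3 -15 0 -3 0; 0.4 -20 0 -4 0; 0.5 -25 0 -5 0; 0.6 -30 0 -6 0; 0.7 -35 0 -6 0; 0.8 -40 0 -6 0; 0.9 -45 0 -6 0; 0.9 -49 0 -6 0"}}

```text
time_s: 11.5
eef_pos: [601.0, 168.4, 121.5]
ee_rot: [-0.0, 1.0, 0.021, -0.001]
force: [0.8, 0.0, -0.4]
grip_width: 0.333
```

```bash
python3 go.py 603.3 202 105 2.35
```

```text
t 11.5 pos [601.  168.4 121.5] yaw 2.37 F [ 0.82  0.03 -0.38] grip 0.333 tilt [-0.002 -0.    -1.   ]
[ 0.37 -3.35  1.65] twist 0.02
```

>>> {"op": "step_arm", "data": {"plan": "0.3 -2 0.5 0 0; 0.3 -3.3 1 0 0; 0.3 -3.3 1.6 0 0; 0.3 -3.3 1.6 0 0; 0.3 -3.3 1.6 0 0"}}

```text
time_s: 12.0
eef_pos: [603.5, 197.4, 106.6]
ee_rot: [0.0, 1.0, 0.019, -0.0]
force: [1.0, 0.2, -1.1]
grip_width: 0.33
```

```bash
python3 go.py 603.3 202 12.5 2.35;  python3 - <<'E'
from h import *
o=both(); p=readout.sense()['eef_pos']
c,sn=np.cos(.041),np.sin(.041)
for n in o:
    W=o[n][1]; Q=np.stack([(W[...,0]-555)*c+(W[...,1]-160)*sn, -(W[...,0]-555)*sn+(W[...,1]-160)*c, W[...,2]],-1)
    m=(Q[...,2]>p[2]-12)&(Q[...,2]<p[2]+28)&(abs(Q[...,1]-40)<30)&(abs(Q[...,0])<150); q=Q[m]; k=np.argsort(q[:,0])
    print(n,len(q),q[k[[0,1,2,-3,-2,-1]]].round().tolist())
E
```

```text
t 12.0 pos [603.5 197.4 106.6] yaw 2.22 F [ 0.96  0.18 -1.07] grip 0.33 tilt [-0.001  0.    -1.   ]
[ 0.   -0.46  9.41] twist -0.13
side 207 [[-105.0, 39.0, 118.0], [-104.0, 35.0, 118.0], [-101.0, 37.0, 115.0], [101.0, 40.0, 115.0], [102.0, 37.0, 121.0], [102.0, 29.0, 122.0]]
top 30 [[-105.0, 41.0, 117.0], [-104.0, 36.0, 116.0], [-104.0, 39.0, 115.0], [42.0, 12.0, 134.0], [42.0, 16.0, 112.0], [44.0, 15.0, 119.0]]
```

>>> {"op": "step_arm", "data": {"plan": "0 -0.2 3 0 0; 0 -0.2 6 0 0; 0 -0.2 8 0 0; 0 -0.2 8.9 0 0; 0 -0.2 9.2 0 0; 0 -0.2 9.3 0 0; 0 -0.2 9.3 0 0"}}

```text
time_s: 12.8
eef_pos: [604.0, 200.7, 15.0]
ee_rot: [-0.0, 1.0, 0.02, 0.001]
force: [-0.0, 0.3, -0.9]
grip_width: 0.332
```

```bash
python3 go.py 603.3 202 12.5 2.35
```

```text
t 12.8 pos [604.  200.7  15. ] yaw 2.3 F [-0.02  0.27 -0.87] grip 0.332 tilt [ 0.002 -0.    -1.   ]
[-0.07 -0.13  0.25] twist -0.05
```

>>> {"op": "step_arm", "data": {"plan": "0 -0.1 0.2 0 0; 0 -0.1 0.2 0 0; 0 -0.1 0.2 0 48; 0 -0.1 0.2 0 48; 0 -0.1 0.2 0 48; 0 -0.1 0.2 0 48; 0 -0.1 -3 0 48; 0 -0.1 -7 0 48; 0 -0.1 -11 0 48; 0 -0.1 -16 0 48"}}

```text
time_s: 13.8
eef_pos: [602.6, 201.6, 174.9]
ee_rot: [0.0, 1.0, 0.02, -0.001]
force: [0.2, 0.0, 0.0]
grip_width: 0.479
```

>>> {"op": "step_arm", "data": {"plan": "0 3 -4 0 48; 0 6 -8 0 48; 0 9 -12 0 48; 0 9 -16 0 48; 0 9 -16 0 48; 0 9 -16 0 48"}}

```text
time_s: 14.4
eef_pos: [607.0, 111.9, 334.5]
ee_rot: [-0.0, 1.0, 0.02, 0.001]
force: [-0.0, 1.2, -0.9]
grip_width: 0.483
```

```bash
python3 go.py 547.6 341 300 2.35 547.6 341 222 2.35;  python3 - <<'E'
from h import *
o=both()
c,sn=np.cos(.041),np.sin(.041)
for n in o:
    W=o[n][1]; Q=np.stack([(W[...,0]-555)*c+(W[...,1]-160)*sn, -(W[...,0]-555)*sn+(W[...,1]-160)*c, W[...,2]],-1)
    m=(abs(Q[...,0])<120)&(Q[...,1]>120)&(Q[...,1]<205)&(Q[...,2]>225)&(Q[...,2]<280); q=Q[m]
    print(n,'bar',len(q),np.percentile(q,[2,50,98],axis=0).round().tolist())
save('both_in',cv2.resize(o['top'][0][130:260,170:290],None,fx=4,fy=4,interpolation=2))
E
```

```text
t 14.4 pos [607.  111.9 334.5] yaw 2.31 F [-0.04  1.21 -0.92] grip 0.483 tilt [ 0.001 -0.    -1.   ]
[ -5.02 -23.13   3.44] twist -0.04
[ -5.03 -23.13  11.24] twist -0.04
side bar 233 [[-59.0, 173.0, 229.0], [-3.0, 180.0, 244.0], [56.0, 184.0, 248.0]]
top bar 245 [[-59.0, 169.0, 227.0], [-3.0, 177.0, 245.0], [57.0, 184.0, 249.0]]
```

View pics/both_in.png

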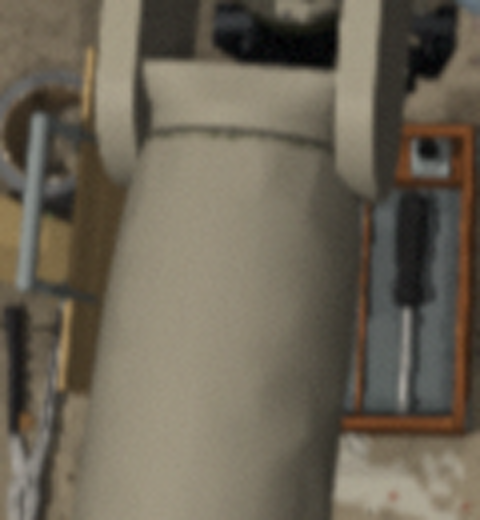

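>>> {"op": "step_arm", "data": {"plan": "-1 -5 0 0 48; -2 -9 0 0 48; -3 -13 1 0 48; -4 -17 2 0 48; -5 -21 3 0 48; -5 -23 3.5 0 48; -5 -23 3.5 0 48; -5 -23 3.5 0 48; -5 -23 3.5 0 48"}}

```text
time_s: 15.4
eef_pos: [548.0, 338.7, 298.8]
ee_rot: [0.0, 1.0, 0.02, -0.0]
force: [-0.9, -0.3, 0.9]
grip_width: 0.481
```

```bash
python3 go.py 546.6 339.8 222 2.35;  python3 - <<'E'
from h import *
o=both()
a=o['top'][0][130:260,170:290]; b=o['side'][0][170:300,210:350]
save('bar',np.hstack([cv2.resize(a,(400,433),interpolation=2),cv2.resize(b,(400,433),interpolation=2)]))
E
```

```text
t 15.4 pos [548.  338.7 298.8] yaw 2.25 F [-0.87 -0.32  0.85] grip 0.481 tilt [-0.  0. -1.]
[-0.14 -0.12  7.68] twist -0.1
```

View pics/bar.png

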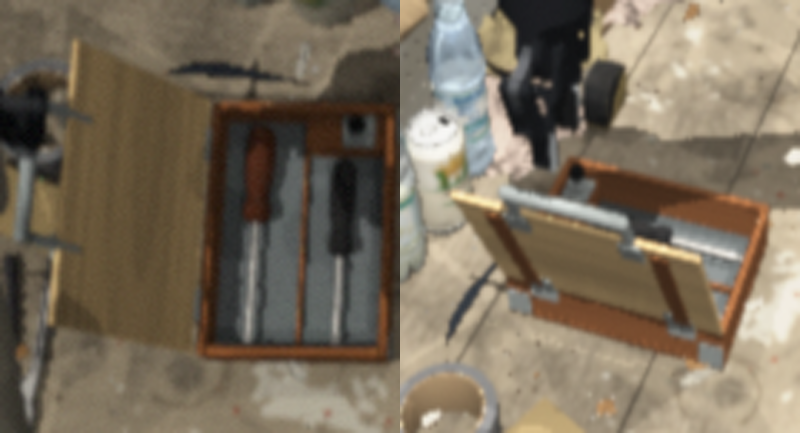

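Both drivers lie flat in their own rows: brown at (258,240) in the long row, dark at (343,250) in the short row. The gripper is over the bar. I'll descend and grip lightly.

>>> {"op": "step_arm", "data": {"plan": "-0.1 -0.1 2 0 48; -0.1 -0.1 4 0 48; -0.1 -0.1 6 0 48; -0.1 -0.1 7.5 0 48; -0.1 -0.1 7.5 0 48; -0.1 -0.1 7.5 0 48", "grip_force": 20}}

```text
time_s: 16.1
eef_pos: [547.1, 340.2, 224.7]
ee_rot: [-0.0, 1.0, 0.02, 0.0]
force: [-0.8, 1.2, 0.5]
grip_width: 0.48
```

>>> {"op": "step_arm", "data": {"plan": "0 0 0 0 0; 0 0 0 0 0; 0 0 0 0 0; 0 0 0 0 0; 0 0 0 0 0; 0 0 0 0 0"}}

```text
time_s: 16.7
eef_pos: [547.2, 337.8, 225.1]
ee_rot: [0.003, 1.0, 0.019, 0.0]
force: [-2.4, -15.3, 4.4]
grip_width: 0.129
```

```bash
python3 go.py 546.6 339.8 222 2.35; python3 -c "
from h import *
print(ctrl.hold_point_z)"
```

```text
t 16.7 pos [547.2 337.8 225.1] yaw 2.21 F [ -2.44 -15.31   4.45] grip 0.129 tilt [ 0.     0.005 -1.   ]
[-0.06 -0.2   0.31] twist -0.14
18.700000000000003
```

>>> {"op": "step_arm", "data": {"plan": "0 0.2 0 0 0; 0 0.3 0 0 0; 0 0.3 0 0 0; 0 0.3 0 0 0"}}

```text
time_s: 17.1
eef_pos: [547.3, 337.7, 225.1]
ee_rot: [-0.0, 1.0, 0.02, 0.001]
force: [0.5, -2.1, 6.6]
grip_width: 0.129
```

```bash
cat > arc.py <<'E'
# arc.py step_deg n : rows along the hinge arc from the present pose, in case axes
from h import *
s=readout.sense(); p=s['eef_pos']; c,sn=np.cos(.041),np.sin(.041)
x,y=(p[0]-555)*c+(p[1]-160)*sn,-(p[0]-555)*sn+(p[1]-160)*c
Y,Z=y-88,p[2]+18.7-53; f0=np.degrees(np.arctan2(Z,-Y)); r=np.hypot(Y,Z)
print('t',round(s['time_s'],2),'pos',p.round(1),'case x',x.round(1),'phi',f0.round(2),'r',r.round(1),'F',s['force'].round(1),'M',s['wrist_torque'].round(2),'grip',round(s['grip_width'],3))
d=float(sys.argv[1])
for i in range(1,int(sys.argv[2])+1):
    f=np.radians(f0-d*i); print(round(f0-d*i,1),((210*np.cos(f)+Y)/10).round(2),(-(210*np.sin(f)-Z)/10).round(2))
E
python3 arc.py 2.5 8
```

```text
t 17.1 pos [547.3 337.7 225.1] case x -0.4 phi 115.21 r 210.9 F [ 0.5 -2.1  6.6] M [-0.3   0.01 -0.04] grip 0.129
112.7 0.88 -0.29
110.2 1.73 -0.62
107.7 2.6 -0.92
105.2 3.47 -1.18
102.7 4.36 -1.4
100.2 5.26 -1.58
97.7 6.17 -1.73
95.2 7.08 -1.83
```

>>> {"op": "step_arm", "data": {"plan": "0 0.9 -0.4 0 0; 0 1.7 -0.7 0 0; 0 2.6 -1.0 0 0; 0 3.5 -1.3 0 0; 0 4.4 -1.5 0 0; 0 5.3 -1.7 0 0; 0 6.2 -1.8 0 0; 0 7.1 -1.9 0 0; 0 7.1 -1.9 0 0"}}

```text
time_s: 18.0
eef_pos: [550.1, 265.5, 243.9]
ee_rot: [-0.0, 1.0, 0.02, 0.001]
force: [1.5, 1.6, 8.0]
grip_width: 0.129
```

```bash
python3 arc.py 3 10
```

```text
t 18.0 pos [550.1 265.5 243.9] case x -0.5 phi 94.81 r 210.4 F [1.5 1.6 8. ] M [ 0.37 -0.22  0.03] grip 0.129
91.8 1.1 -0.02
88.8 2.2 -0.03
85.8 3.3 0.02
82.8 4.39 0.13
79.8 5.48 0.3
76.8 6.56 0.52
73.8 7.62 0.8
70.8 8.67 1.13
67.8 9.7 1.52
64.8 10.7 1.96
```

>>> {"op": "step_arm", "data": {"plan": "0 1.1 -0.1 0 0; 0 2.2 -0.1 0 0; 0 3.3 -0.1 0 0; 0 4.4 0 0 0; 0 5.5 0.2 0 0; 0 6.5 0.4 0 0; 0 7.6 0.7 0 0; 0 8.6 1.0 0 0; 0 9.6 1.4 0 0; 0 10.6 1.9 0 0"}}

```text
time_s: 19.0
eef_pos: [554.3, 159.4, 224.0]
ee_rot: [0.0, 1.0, 0.02, 0.0]
force: [5.2, -1.8, 6.1]
grip_width: 0.128
```

```bash
python3 arc.py 3 11
```

```text
t 19.0 pos [554.3 159.4 224. ] case x -0.7 phi 64.97 r 209.3 F [ 5.2 -1.8  6.1] M [-0.22 -0.78  0.1 ] grip 0.128
62.0 1.01 0.43
59.0 1.97 0.97
56.0 2.9 1.56
53.0 3.79 2.2
50.0 4.65 2.89
47.0 5.47 3.62
44.0 6.26 4.39
41.0 7.0 5.2
38.0 7.7 6.05
35.0 8.35 6.93
32.0 8.96 7.85
```

>>> {"op": "step_arm", "data": {"plan": "0.1 1.0 0.4 0 0; 0.1 2.0 0.9 0 0; 0.1 2.9 1.5 0 0; 0.1 3.8 2.1 0 0; 0.1 4.6 2.8 0 0; 0.1 5.4 3.5 0 0; 0.1 6.2 4.3 0 0; 0.1 6.9 5.1 0 0; 0.1 7.6 6.0 0 0; 0.1 8.3 6.9 0 0"}}

```text
time_s: 20.0
eef_pos: [557.9, 75.9, 154.6]
ee_rot: [0.001, 1.0, 0.02, -0.001]
force: [-3.5, -8.3, 4.2]
grip_width: 0.131
```

```bash
python3 arc.py 2.5 10
```

```text
t 20.0 pos [557.9  75.9 154.6] case x -0.6 phi 34.94 r 210.0 F [-3.5 -8.3  4.2] M [-0.95  0.64 -0.01] grip 0.131
32.4 0.51 0.76
29.9 0.98 1.55
27.4 1.42 2.35
24.9 1.83 3.17
22.4 2.2 4.01
19.9 2.53 4.86
17.4 2.82 5.73
14.9 3.08 6.61
12.4 3.29 7.5
9.9 3.47 8.4
```

>>> {"op": "step_arm", "data": {"plan": "0 0.6 0.8 0 0; 0 1.1 1.6 0 0; 0 1.5 2.4 0 0; 0 1.9 3.2 0 0; 0 2.3 4.0 0 0; 0 2.6 4.9 0 0; 0 2.9 5.7 0 0; 0 3.1 6.4 0 0; 0 3.3 7.0 0 0; 0 3.3 7.0 0 0"}}

```text
time_s: 21.0
eef_pos: [559.2, 42.6, 83.7]
ee_rot: [0.001, 1.0, 0.02, -0.001]
force: [-2.0, -11.3, 1.0]
grip_width: 0.132
```

```bash
python3 arc.py 1 6
```

```text
t 21.0 pos [559.2  42.6  83.7] case x -0.6 phi 13.52 r 211.4 F [ -2.  -11.3   1. ] M [-1.6   0.28 -0.02] grip 0.132
12.5 -0.05 0.39
11.5 0.03 0.75
10.5 0.1 1.11
9.5 0.16 1.47
8.5 0.22 1.83
7.5 0.27 2.19
```

>>> {"op": "step_arm", "data": {"plan": "0.05 0.2 0.1 0 0; 0.05 0.2 0.3 0 0; 0.05 0.2 0.4 0 0; 0.05 0.2 0.4 0 0; 0.05 0.2 0.4 0 0"}}

```text
time_s: 21.5
eef_pos: [559.3, 41.6, 80.1]
ee_rot: [0.001, 1.0, 0.02, -0.001]
force: [-4.5, -8.5, -0.4]
grip_width: 0.126
```

```bash
python3 arc.py 1 2
```

```text
t 21.5 pos [559.3  41.6  80.1] case x -0.6 phi 12.5 r 211.5 F [-4.5 -8.5 -0.4] M [-1.17  0.68 -0.03] grip 0.126
11.5 -0.07 0.39
10.5 0.0 0.75
```

>>> {"op": "step_arm", "data": {"plan": "0 0.05 0.1 0 0; 0 0.05 0.2 0 0; 0 0.05 0.3 0 0; 0 0.05 0.3 0 0; 0 0.05 0.3 0 0"}}

```text
time_s: 22.0
eef_pos: [559.3, 40.9, 77.1]
ee_rot: [0.001, 1.0, 0.02, -0.001]
force: [-4.5, -10.3, -0.7]
grip_width: 0.129
```

```bash
python3 arc.py 1 2
python3 - <<'E'
from h import *
o=both()
c,sn=np.cos(.041),np.sin(.041)
for n in o:
    W=o[n][1]; Q=np.stack([(W[...,0]-555)*c+(W[...,1]-160)*sn, -(W[...,0]-555)*sn+(W[...,1]-160)*c, W[...,2]],-1)
    m=(abs(Q[...,0])<110)&(Q[...,1]>-70)&(Q[...,1]<70)&(Q[...,2]>55)&(Q[...,2]<100); q=Q[m]
    if len(q)>50:
        A=np.c_[q[:,:2],np.ones(len(q))]; w=np.linalg.lstsq(A,q[:,2],rcond=None)[0]; e=abs(A@w-q[:,2])<4; w=np.linalg.lstsq(A[e],q[e,2],rcond=None)[0]; print(n,len(q),'theta',np.arctan(-w[1]),w)
E
```

```text
t 22.0 pos [559.3  40.9  77.1] case x -0.6 phi 11.67 r 211.6 F [ -4.5 -10.3  -0.7] M [-1.41  0.69 -0.02] grip 0.129
10.7 -0.08 0.39
9.7 -0.02 0.75
side 2833 theta 0.22939237777757523 [ 3.41775762e-04 -2.33502519e-01  7.60017757e+01]
top 974 theta 0.22261772681754488 [ 2.99381086e-03 -2.26369666e-01  7.63311624e+01]
```

>>> {"op": "step_arm", "data": {"plan": "0.05 0.1 0.2 0 0; 0.05 0.2 0.4 0 0; 0.05 0.2 0.6 0 0; 0.05 0.2 0.8 0 0; 0.05 0.25 1.0 0 0; 0.05 0.25 1.1 0 0; 0.05 0.25 1.1 0 0"}}

```text
time_s: 22.8
eef_pos: [559.4, 38.5, 65.8]
ee_rot: [0.001, 1.0, 0.02, -0.002]
force: [-6.0, -9.8, -0.3]
grip_width: 0.128
```

```bash
cat > feel.py <<'E'
from h import *
c,sn=np.cos(.041),np.sin(.041); F=[];T=[];M=[]
for i in range(5):
    im,d=cams.capture('side'); W=cloud('side',d); s=readout.sense(); F.append(s['force']); M.append(s['wrist_torque'])
    Q=np.stack([(W[...,0]-555)*c+(W[...,1]-160)*sn, -(W[...,0]-555)*sn+(W[...,1]-160)*c, W[...,2]],-1)
    q=Q[(abs(Q[...,0])<110)&(Q[...,1]>-70)&(Q[...,1]<70)&(Q[...,2]>52)&(Q[...,2]<100)]
    A=np.c_[q[:,:2],np.ones(len(q))]; w=np.linalg.lstsq(A,q[:,2],rcond=None)[0]; e=abs(A@w-q[:,2])<4; w=np.linalg.lstsq(A[e],q[e,2],rcond=None)[0]; T.append((np.arctan(-w[1]),w[2]))
T=np.array(T); p=s['eef_pos']
print('t',round(s['time_s'],2),'pos',p.round(2),'F',np.mean(F,0).round(2),'sd',np.std(F,0).round(2),'M',np.mean(M,0).round(2),'theta',T.mean(0).round(3),'theta from mid height',np.arctan((T[:,1].mean()-57)/88).round(3),'grip',round(s['grip_width'],3))
E
python3 feel.py
```

```text
t 23.05 pos [559.42  38.55  65.86] F [-6.31 -9.88 -0.73] sd [0.27 0.68 0.1 ] M [-1.28  0.96 -0.01] theta [ 0.176 71.198] theta from mid height 0.16 grip 0.132
```

>>> {"op": "step_arm", "data": {"plan": "0 0.02 0.1 0 0; 0 0.04 0.2 0 0; 0 0.04 0.2 0 0; 0 0.04 0.2 0 0"}}

```text
time_s: 23.45
eef_pos: [559.4, 38.2, 63.8]
ee_rot: [0.001, 1.0, 0.02, -0.002]
force: [-6.6, -10.0, -1.2]
grip_width: 0.129
```

```bash
python3 feel.py
```

```text
t 23.7 pos [559.44  38.18  63.82] F [-6.27 -9.91 -1.09] sd [0.58 0.44 0.46] M [-1.3   0.9  -0.03] theta [ 0.166 70.416] theta from mid height 0.151 grip 0.125
```

>>> {"op": "step_arm", "data": {"plan": "-0.1 0.1 0.1 0 0; -0.1 0.15 0.2 0 0; -0.1 0.15 0.3 0 0; -0.1 0.15 0.3 0 0; -0.1 0.15 0.3 0 0"}}

```text
time_s: 24.2
eef_pos: [559.5, 37.8, 61.5]
ee_rot: [0.0, 1.0, 0.02, -0.001]
force: [-3.0, -5.2, -1.9]
grip_width: 0.13
```

```bash
python3 feel.py
```

```text
t 24.45 pos [559.49  37.74  61.49] F [-3.04 -4.36 -2.11] sd [0.51 0.36 0.61] M [-0.46  0.47 -0.05] theta [ 0.155 69.408] theta from mid height 0.14 grip 0.126
```

>>> {"op": "step_arm", "data": {"plan": "0 0.05 0.1 0 0; 0 0.05 0.15 0 0; 0 0.05 0.15 0 0; 0 0.05 0.15 0 0"}}

```text
time_s: 24.85
eef_pos: [559.5, 37.5, 60.1]
ee_rot: [-0.0, 1.0, 0.02, -0.001]
force: [-4.3, -2.8, -1.4]
grip_width: 0.127
```

```bash
python3 feel.py
```

```text
t 25.1 pos [559.51  37.52  60.12] F [-4.38 -2.74 -1.96] sd [0.38 0.46 0.5 ] M [-0.2   0.65 -0.04] theta [ 0.148 68.888] theta from mid height 0.134 grip 0.127
```

>>> {"op": "step_arm", "data": {"plan": "-0.05 0.04 0.1 0 0; -0.05 0.04 0.15 0 0; -0.05 0.04 0.15 0 0; -0.05 0.04 0.15 0 0"}}

```text
time_s: 25.5
eef_pos: [559.5, 37.3, 58.9]
ee_rot: [-0.0, 1.0, 0.02, 0.0]
force: [-1.3, 0.5, -3.3]
grip_width: 0.128
```

```bash
python3 feel.py
```

```text
t 25.75 pos [559.55  37.24  58.94] F [-0.74  1.36 -3.09] sd [0.37 0.67 0.29] M [0.31 0.11 0.02] theta [ 0.142 68.284] theta from mid height 0.128 grip 0.127
```

>>> {"op": "step_arm", "data": {"plan": "0 0.02 0.1 0 0; 0 0.02 0.15 0 0; 0 0.02 0.15 0 0; 0 0.02 0.15 0 0"}}

```text
time_s: 26.15
eef_pos: [559.5, 37.0, 57.4]
ee_rot: [-0.0, 1.0, 0.02, 0.0]
force: [0.6, 3.4, -3.1]
grip_width: 0.129
```

```bash
python3 feel.py
```

```text
t 26.4 pos [559.53  36.99  57.41] F [ 0.47  3.85 -3.17] sd [0.45 0.46 0.22] M [ 0.73 -0.09  0.01] theta [ 0.133 67.649] theta from mid height 0.12 grip 0.127
```

>>> {"op": "step_arm", "data": {"plan": "0 -0.03 0.1 0 0; 0 -0.03 0.15 0 0; 0 -0.03 0.15 0 0; 0 -0.03 0.15 0 0"}}

```text
time_s: 26.8
eef_pos: [559.6, 36.9, 56.0]
ee_rot: [0.0, 1.0, 0.02, 0.0]
force: [0.7, -0.3, -3.1]
grip_width: 0.131
```

```bash
python3 feel.py
```

```text
t 27.05 pos [559.53  36.91  55.96] F [ 0.56 -1.68 -2.14] sd [0.54 0.68 0.4 ] M [-0.04 -0.08  0.01] theta [ 0.127 67.043] theta from mid height 0.114 grip 0.131
```

>>> {"op": "step_arm", "data": {"plan": "0 0 0.1 0 0; 0 0 0.12 0 0; 0 0 0.12 0 0; 0 0 0.12 0 0"}}

```text
time_s: 27.45
eef_pos: [559.6, 36.8, 54.7]
ee_rot: [0.0, 1.0, 0.02, 0.0]
force: [1.3, -5.9, -1.0]
grip_width: 0.127
```

```bash
python3 feel.py
```

```text
t 27.7 pos [559.55  36.76  54.75] F [ 0.92 -5.83 -1.48] sd [0.41 0.3  0.36] M [-0.61 -0.06  0.01] theta [ 0.122 66.611] theta from mid height 0.109 grip 0.126
```

>>> {"op": "step_arm", "data": {"plan": "0 0.07 0.1 0 0; 0 0.07 0.12 0 0; 0 0.07 0.12 0 0; 0 0.07 0.12 0 0"}}

```text
time_s: 28.1
eef_pos: [559.5, 36.6, 53.5]
ee_rot: [-0.0, 1.0, 0.02, 0.0]
force: [1.7, -2.1, -2.4]
grip_width: 0.132
```

```bash
python3 feel.py
```

```text
t 28.35 pos [559.55  36.56  53.53] F [ 2.   -1.1  -2.44] sd [0.64 0.46 0.26] M [-0.04 -0.25 -0.  ] theta [ 0.116 66.107] theta from mid height 0.103 grip 0.127
```

>>> {"op": "step_arm", "data": {"plan": "0 0.02 0.1 0 0; 0 0.02 0.12 0 0; 0 0.02 0.12 0 0; 0 0.02 0.12 0 0"}}

```text
time_s: 28.75
eef_pos: [559.5, 36.4, 52.4]
ee_rot: [-0.0, 1.0, 0.02, 0.0]
force: [2.2, 0.7, -0.2]
grip_width: 0.131
```

```bash
python3 feel.py
```

```text
t 29.0 pos [559.54  36.38  52.38] F [ 1.87  1.26 -0.63] sd [0.2  0.59 0.59] M [ 0.38 -0.28  0.  ] theta [ 0.11  65.615] theta from mid height 0.098 grip 0.129
```

Contact felt: Fz rose from about -2.6 N to -0.6 N. One more small step should let the pad take the full weight.

>>> {"op": "step_arm", "data": {"plan": "0 0 0.03 0 0; 0 0 0.06 0 0; 0 0 0.06 0 0; 0 0 0.06 0 0"}}

```text
time_s: 29.4
eef_pos: [559.5, 36.3, 51.8]
ee_rot: [-0.0, 1.0, 0.02, 0.0]
force: [2.2, 2.9, -0.1]
grip_width: 0.127
```

```bash
python3 feel.py
```

```text
t 29.65 pos [559.53  36.34  51.74] F [2.86 2.54 0.03] sd [0.45 0.3  0.44] M [ 0.52 -0.33  0.02] theta [ 0.107 65.401] theta from mid height 0.095 grip 0.128
```

>>> {"op": "step_arm", "data": {"plan": "0 0 0 0 18; 0 0 0 0 22; 0 0 0 0 25; 0 0 0 0 25; 0 0 0 0 25; 0 0 0 0 25"}}

```text
time_s: 30.25
eef_pos: [559.4, 36.2, 51.7]
ee_rot: [0.0, 1.0, 0.02, -0.0]
force: [-0.4, -0.8, 0.2]
grip_width: 0.252
```

```bash
python3 feel.py
```

```text
t 30.5 pos [559.48  36.28  51.71] F [ 0.12 -0.11  0.07] sd [0.34 0.45 0.2 ] M [ 0.01 -0.   -0.  ] theta [ 0.103 65.08 ] theta from mid height 0.092 grip 0.253
```

All forces are zero and the cover barely moved. I'll lift clear slowly.

>>> {"op": "step_arm", "data": {"plan": "0 0 -0.5 0 25; 0 0 -1 0 25; 0 0 -2 0 25; 0 0 -3 0 25; 0 0 -4.5 0 25; 0 0 -6.5 0 25; 0 0 -9 0 25; 0 0 -12 0 25; 0 0 -15 0 25; 0 0 -15 0 25"}}

```text
time_s: 31.5
eef_pos: [561.0, 36.1, 206.7]
ee_rot: [0.001, 1.0, 0.02, 0.004]
force: [1.0, 0.2, -0.2]
grip_width: 0.251
```

>>> {"op": "step_arm", "data": {"plan": "0 3 -2 0 25; 0 7 -3 0 25; 0 11 -4 0 25; 0 15 -5 0 25; 0 18 -5 0 25; 0 18 -5 0 25; 0 18 -5 0 25"}}

```text
time_s: 32.2
eef_pos: [566.4, -143.7, 251.4]
ee_rot: [-0.0, 1.0, 0.02, -0.0]
force: [0.1, 0.1, 0.0]
grip_width: 0.252
```

```bash
python3 feel.py
python3 - <<'E'
from h import *
o=both()
W=o['side'][1]; print(readout.sense()['eef_pos'])
a=o['top'][0][110:280,130:430]; b=o['side'][0][150:345,200:400]
save('end',np.hstack([cv2.resize(a,(500,283),interpolation=2),cv2.resize(b,(290,283),interpolation=2)]))
for n,t in(('side','duct_tape'),('side','solvent_can'),('side','tape_measure'),('side','pliers')):
    r=spotter.regions_of(n,t)
    if r: P=o[n][1][r[0]['pixels']]; print(t,round(r[0]['conf'],2),np.nanmedian(P,0).round())
E
```

```text
t 32.45 pos [ 566.78 -142.62  251.79] F [0.1  0.02 0.34] sd [0.54 0.27 0.7 ] M [-0.02 -0.01  0.  ] theta [ 0.104 65.104] theta from mid height 0.092 grip 0.246
[ 566.79979865 -142.90309348  251.80185664]
duct_tape 0.8 [656. 407.  39.]
solvent_can 0.73 [ 554. -461.   98.]
tape_measure 0.74 [686. -38.  40.]
pliers 0.83 [411. 401.  10.]
```

View pics/end.png

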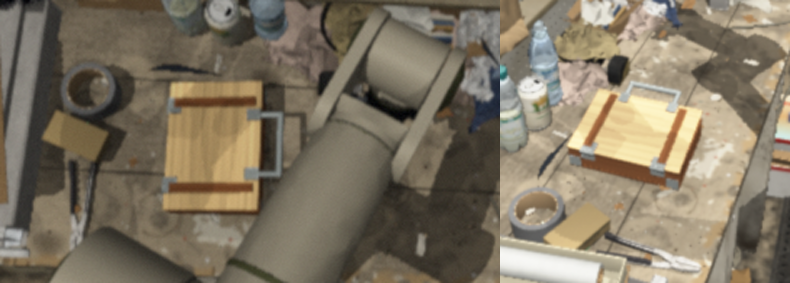

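The cover rests slightly open over the case and the arm is clear. The bystanders have not moved. I'll hand in.

```bash
python3 -c "
from rig import workorder
print(workorder.finish_job())"
```

```text
the job is handed in; nothing more can be done
None
```

The job is done and handed in after about 32.5 s on the robot's clock. Both screwdrivers are in the case, and the cover is resting on the bump stop.

- **Screwdrivers:** The short one lies in the short row and the long one in the long row. The last picture before closing showed both flat and in the right rows.
- **Cover:** I swung it over by the bar and lowered it in 1.2–1.5 mm steps near the end. The vertical force on the tool rose from about -2.4 N (the weight of the cover) to -0.6 N at contact. I went 0.6 mm further, which brought it to about 0 N, and then let go.
- **After letting go:** The cover settled by about 0.003 rad and stayed there after the arm withdrew. No force remained on the tool.
- **Bystanders:** The tape measure, duct tape, pliers and solvent can are where they started, to within the cameras' noise of a few mm.

**Disagreements:**
- **Cover angle:** The camera's two estimates of the resting angle differ a little, 0.104 rad from the cover's slope and 0.092 rad from its height. Both lie within the 0.01 to 0.15 rad given.
- **Sideways force:** I saw up to about 15 N on the tool when I first gripped the bar and about 11 N during the swing. The hinge is probably 1–2 mm from where I estimated it. I corrected for this before feeling for the stop.
- **Grip on the bar:** The camera put the bar about 6 mm higher in the fingers than the grasp point, so it probably slid there during the swing.

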